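# Hang the slide carrier on the drain stand

## Task

Pick up the slide carrier by its tab and hang it on the drain stand: bring its cross bar sideways into the open mouths of both hooks, on until it stops, and then down past the spring catches until it is fully home in the throats. Be gentle: do not ram or force the stand, keep the carrier upright, and leave the other things alone. Let go once it hangs.

Things in the scene. Friction and masses are not known exactly. Their poses are not given: they have to be found in the camera images.
- carrier: Loose white plastic microscope-slide carrier, about 0.16 kg, the same turned half round. Origin: centre of its underside; z up, x along the slides, y along the cross bar. Tray with five fixed glass slides 84 (x) x 52 (y) x 29 high; straps at y = +-24, 18 wide in x, rise to the cross bar. It stands upright on the cart.
- hang_bar (a point): Middle of the carrier's round steel cross bar, on its axis, 75 above the carrier's underside. Bar 6 in diameter, along the carrier's y; end knobs 12 in diameter sit 50 to 56 out on either side. Axes as the carrier's.
- grip_tab (a point): Where to grasp the carrier's tab, 104 above its underside. The tab is 10 thick in x, 26 wide in y, and reaches from 78 to 122 above the underside, over the middle of the bar: grasp across the thickness, from above, firmly. Axes as the carrier's.
- stand: Fixed steel drain stand. Origin on the cart top, z up. Base 148 x 116, x from -52 to 96, up to 12 high. On it a bracket with two upright hook plates 6 thick, 72 apart inside, 84 outside: the tray goes between them, the bar's knobs outside. Their mouths open to the stand's -x: the carrier enters along +x, bar along the stand's y, centred on y = 0.
- slot_level (a point): On the stand at x = 0, y = 0, 128 above the cart: mid height of the level slots (ledge at 120, roof at 136, roof top at 145). From the mouth's front edge it is 39 to the middle of the throat. The slot ends at an upright rear wall, over the back of the throat. Turned as the stand.
- bracket_zero (a point): On the stand at x = 0, y = 0, 8 above the cart. The bracket is clamped anywhere from 0 to 48 along +x and its place is NOT reported: the throat's middle lies at x = 0 to 48; a bar pushed against the rear wall stops with its axis 1.5 behind that middle. Find it by sliding the bar in until it meets the wall. The bracket does not give.
- home_level (a point): On the stand at x = 0, y = 0, 105 above the cart: height of the bar's axis when home on the throat floor. The throat is 9 wide in x and goes down from the ledge to 102. Carrier's underside is then 30 above the cart. Turned as the stand.
- catch_level (a point): On the stand at x = 0, y = 0, 112 above the cart: height of the spring catches, round noses jutting 5 from the throat's front side. They hold up a bar that is just let go. Pushing the bar down past both takes 4 to 10 N in all; they then spring back above it. Over 30 N between carrier and stand is forcing it.
- bench_timer: Bystander: flat white bench timer, 62 x 64 x 19, origin under its middle. Leave it alone.
- tape_roll: Bystander: roll of tape lying flat, 58 x 64 x 20, origin under its middle. Leave it alone.
- petri_dish: Bystander: small round culture dish, 60 across, 12 high, origin under its middle. Leave it alone.
- oil_bottle: Bystander: small brown glass bottle with a black cap, 28 across, 57 high, origin under its middle. Leave it alone.

How it is judged:
By the outcome, as a careful person would: the job done as asked, in the order asked, and still so for the second after the job is handed in, with the robot touching nothing.
It also fails if it takes over 50 s, if anything falls off the work surface, if the arm or the gripper's body presses on something with over 40 N, if the wrist force passes 120 N, or if a joint passes its speed limit or range.

## Robot

A 6-joint arm with a two-finger parallel gripper is mounted at the origin on a cart in front of the work surface, level with it; the furniture and walls round the work are solid. World frame = base frame: x ahead of the robot, y to its left, z up, the work surface at z = 0. Lengths are in m, angles in rad, forces in N, time in s.
With the tool pointing down it reaches from about 0.375 to 0.975 m from the base axis. Payload 3.8 kg.
Tool frame: the origin (TCP) lies between the finger pads; the fingertips stand 17 mm ahead of it and the grasp point (between the pads) lies 2 mm behind it; y points along the fingers, z is the direction in which the jaws open and shut, and the axes are right-handed (so a half turn about y gives the same grasp; the last joint's range is limited). The gripper opens to 85 mm and grips with 20 to 120 N. Pads are 22 mm wide; open, the fingers measure 114 mm over their backs; the gripper's body (76 mm by 85 mm) begins 54 mm behind the grasp point. The pads swing forward as they close: fully open they stand 13 mm farther back than shut.
Start: joints at [-1.197, 0.264, 1.604, -0, 1.274, -0.037], TCP at [0.27, -0.619, 0.248] pointing down, gripper open.
Joint ranges: [-2.63, 2.63], [-0.94, 2.18], [0.31, 2.57], [-1.31, 4.45], [0, 2.66], [-2.55, 2.55]. Speed limits (rad/s): [2.57, 2.57, 3.14, 3.14, 3.14, 3.14].

## Interface

Orientations are given as a rotation vector (axis times angle).
In Python, from workcell import bot, eyes, nets gives the robot as it stands. The module is installed in compiled form; this text tells all that it offers.
- The arm moves only by the tool jog_arm, never from a script. Its arguments are lists of equal length, an entry for each row: "turn": the turn, a rotation vector about the tool's x, y, z in rad, a list of three; "slide": the shift along the tool's x, y, z in mm, a list of three; "grip": the opening in per cent of the stroke, from 0 (shut) to 100 (fully open). A call has 1 to 5 rows; each row shifts and turns the commanded pose from where the row before left it, along the tool's axes as they then stand; what a row does not reach is not made up. A row lasts 1/10 s, in which the tool goes at most 50 mm and 8.59 degrees, less where a joint would pass 70% of its speed; a pose out of reach is approached as far as the arm can. A call with a gripper value outside its range is refused whole. The fingers move at their own pace and stop on an object; "newtons" is the grip in N (left out, the last holds). Time passes only in rows, so rows that do not move let the fingers close. It gives the time, the measured TCP pose, the force and the opening at its end, in the units of the state.
- bot.read_state(): the state, without advancing time (a new reading comes with each control period).
- eyes.read_camera(name): name is "side" or "top"; returns a dict with "img" (384x512x3 uint8, red, green, blue), "depth" (384x512 float32, m along the optical axis (not along the pixel's ray), 0 where there is no reading), "intrinsics" (3x3 intrinsics, pixels), "distortion" ([k1, k2, p1, p2, k3] as OpenCV has them; the pictures are not rectified), "position" and "rotation" of the camera in the world. Camera axes: x right, y down, z forward; pixel columns grow to the right and rows downward; lengths in m; the calibration is good to about 2 mm. A picture is of the moment at which its call begins.
- bot.finish_job(): hands the job in, once; it reports no verdict.
Trained networks look in a picture, given as the dict that the camera call returned (one of the last four; its "shot" number tells which), for a name from the list of things; names that differ only in an ending like _2 or _b are one class to them, and where a whole thing is asked for, a point or a joint stands for the part that bears it (a point fixed in the world has none). Each returns a list of dicts, best first, with "conf" (0 to 1); they miss things now and then, are a little off and sometimes report something else, mostly with a low value. They report only what shows in the picture. A call takes as long as a camera call.
- nets.search_frame(thing, picture): "xyz" ([x, y, z] in m, in the coordinates of the camera as it stood for that picture, good to about 4 mm: the middle of the surface that is visible of it).
The state is a dict: "time": time; "q": joint angles; "joint_vel": joint speeds; "joint_torque": joint torques, N m; "tool_pos": TCP position; "tcp_rot": TCP orientation; "wrist_force": force on the tool from outside, world axes, zero at the start; "torque": the same for the moment, N m; "width": opening from 0.0 (shut) to 1.0 (fully open).
Only numpy, scipy, OpenCV 4.12 (cv2) and the standard library are available. Lean on these libraries where they do the work, as an engineer would, in place of code of your own. Each camera call takes 0.05 s, during which the arm holds its last target.

## Working session

There is one attempt and no reset: what is moved stays moved. The work goes in short steps, Python scripts to look and compute and a tool call to move; the robot and the scene stay as the last step left them, time stands still between calls to the robot, and variables do not carry over. Pictures are saved under pics/ and viewed, and the job is handed in when it is done.

Besides the shell and the picture viewer there is one more tool, called after "Request:" as name(argument=value, ...) on one line, values as JSON. jog_arm: Moves the arm, as the interface text tells. Its arguments: {"type":"object","properties":{"turn":{"type":"array"},"slide":{"type":"array"},"grip":{"type":"array"},"newtons":{"type":"number"}},"required":["turn","slide","grip"]}

```bash
mkdir -p pics
python3 - <<'E'
from workcell import bot,eyes,nets
import cv2,numpy as np,pickle
s=bot.read_state();print(s)
for n in("side","top"):
    p=eyes.read_camera(n);pickle.dump(p,open(n+".pkl","wb"))
    cv2.imwrite(f"pics/{n}0.png",p["img"][:,:,::-1])
    print(n,p["position"],p["rotation"],p["intrinsics"],p["distortion"])
    R=np.array(p["rotation"]);R=R if R.shape==(3,3) else cv2.Rodrigues(R)[0]
    for t in["carrier","stand","hang_bar","grip_tab","bench_timer","tape_roll","petri_dish","oil_bottle"]:
        for d in nets.search_frame(t,p)[:2]:
            print(n,t,round(d["conf"],2),np.round(R@np.array(d["xyz"])+p["position"],4))
E
```

```text
{'time': 0.0, 'q': array([-1.19688930e+00,  2.64726766e-01,  1.60535648e+00,  1.74285803e-05,
        1.27373952e+00, -3.69089208e-02]), 'joint_vel': array([-0.00029077,  0.0007967 ,  0.00220682, -0.00139834, -0.00154191,
        0.00041475]), 'joint_torque': array([-1.14334856e-03, -5.15112519e+01, -3.67316973e+01, -3.78317991e-04,
        1.28123554e-02, -8.26000900e-06]), 'tool_pos': array([ 0.26930943, -0.61818851,  0.24698925]), 'tcp_rot': array([-0.41608705,  1.9976119 , -1.99312511]), 'wrist_force': array([ 0.70598265, -0.01352162,  0.07259965]), 'torque': array([-0.00881423, -0.05772546, -0.01391426]), 'width': 1.004463269624335}
side [ 0.58214622 -0.31212103  0.80534002] [-2.4511898  -0.1089655   0.04265455] [[477.09504044   0.         253.18828345]
 [  0.         477.09504044 183.50511263]
 [  0.           0.           1.        ]] [-0.19242072  0.          0.          0.          0.        ]
side carrier 0.64 [0.5468 0.4223 0.0256]
side carrier 0.26 [0.5099 0.1786 0.0082]
side stand 0.64 [0.5129 0.1756 0.0115]
side hang_bar 0.61 [0.5453 0.4187 0.0253]
side grip_tab 0.69 [0.5487 0.4155 0.0272]
side bench_timer 0.97 [0.6567 0.3066 0.0193]
side tape_roll 0.52 [0.3445 0.1888 0.0214]
side petri_dish 0.74 [0.3545 0.3392 0.0055]
side oil_bottle 0.65 [0.6784 0.1608 0.0377]
top [0.34848659 0.30365293 0.94323386] [-1.887888    2.30860589 -0.26325763] [[348.81677527   0.         259.47591053]
 [  0.         348.81677527 190.18969374]
 [  0.           0.           1.        ]] [-0.01018251  0.          0.          0.          0.        ]
top stand 0.8 [0.5173 0.1866 0.008 ]
top hang_bar 0.87 [0.5485 0.418  0.0222]
top grip_tab 0.96 [0.5478 0.4193 0.0211]
top bench_timer 0.91 [0.6461 0.3041 0.0167]
top tape_roll 0.79 [0.3342 0.1717 0.0174]
top tape_roll 0.75 [0.3562 0.3378 0.0055]
top petri_dish 0.57 [0.3549 0.3387 0.0068]
top petri_dish 0.17 [0.5175 0.1915 0.0102]
top oil_bottle 0.41 [0.6792 0.1719 0.0405]
```

View pics/side0.png

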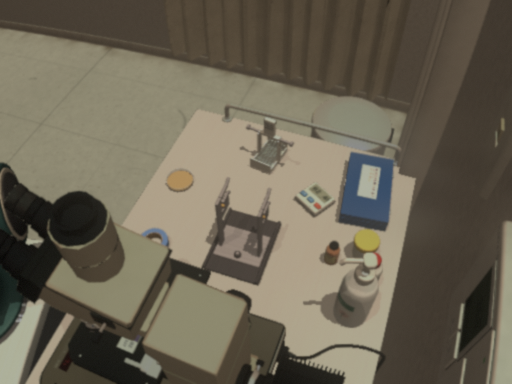

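View pics/top0.png

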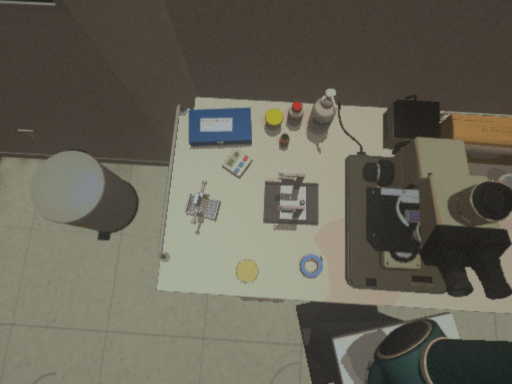

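```bash
cat > h.py <<'E'
import cv2,numpy as np,pickle
def RR(p):
    R=np.array(p["rotation"]);return R if R.shape==(3,3) else cv2.Rodrigues(R)[0]
def cloud(p):
    K=np.array(p["intrinsics"]);h,w=p["depth"].shape
    u,v=np.meshgrid(np.arange(w),np.arange(h))
    q=cv2.undistortPoints(np.stack([u,v],-1).reshape(-1,1,2).astype(np.float64),K,np.array(p["distortion"])).reshape(h,w,2)
    d=p["depth"].astype(float)
    P=np.concatenate([q*d[...,None],d[...,None]],-1)@RR(p).T+p["position"]
    P[d==0]=np.nan
    return P
def proj(p,X):
    R=RR(p);rv=cv2.Rodrigues(R.T)[0];t=-R.T@np.array(p["position"])
    return cv2.projectPoints(np.array(X,float).reshape(-1,1,3),rv,t,np.array(p["intrinsics"]),np.array(p["distortion"]))[0].reshape(-1,2)
E
python3 - <<'E'
from h import *
import pickle
for n,b in(("side",(140,90,420,300)),("top",(150,90,350,300))):
    p=pickle.load(open(n+".pkl","rb"));x0,y0,x1,y1=b
    cv2.imwrite(f"pics/{n}0z.png",cv2.resize(p["img"][y0:y1,x0:x1,::-1],None,fx=2.8,fy=2.8,interpolation=cv2.INTER_CUBIC))
# height map, 40mm cells
A=np.concatenate([cloud(pickle.load(open(n+".pkl","rb"))).reshape(-1,3) for n in("side","top")]);A=A[~np.isnan(A[:,0])]
xs=np.arange(0.16,0.92,0.04);ys=np.arange(0.56,-0.76,-0.04)
print("y\\x  "+" ".join("%4d"%(x*1000) for x in xs))
for y in ys:
    r=[]
    for x in xs:
        m=(abs(A[:,0]-x)<.02)&(abs(A[:,1]-y)<.02)
        r.append("%4d"%(A[m,2].max()*1000) if m.any() else "   .")
    print("%5d "%(y*1000)+" ".join(r))
E
```

```text
y\x   160  200  240  280  320  360  400  440  480  520  560  600  640  680  720  760  800  840  880
  560 -790 -791 -790 -791    .    4    5   56   55    1    .    .    .    .    .    .    .    .  429
  520 -791 -790 -791 -793    3    5    4   51   55   55   56   55   50   -2    .    .    .    .  430
  480 -792 -793 -793 -795    4    4    4    4    4   14   30   55   58   56   58   58   48  422  421
  439 -792 -789 -792 -807    4    4    4    5   82  123  124   30    3    4   37   56   56  433  411
  399 -791 -788 -792    .    4    4    4    4    4   31  124   82    4    5   38   38   39  440  458
  359 -789 -791 -792    1   15   14   15    4    4    4   32    5   19   15   38   38   38   35  478
  319 -791 -793    .    3   12   15   16    4    3    4    4   18   22   21   39   39   38    3  500
  279 -794 -791 -109    2    5    3    3    3   15    7    4    4   23   22   38   40   38    4  520
  239 -792 -791    0    4    4    3    4    3  152   10   15   14    3    4   37   37   38  534  534
  199 -791 -794    2    4   22   21    4   15  147   14  153    8    4   41   57   59    4 
[... 1632 characters left out ...]
   .    .    .    .    .    .    .    .    .    .    .    .   35   78    .    .    .    .    .
 -520    .    .    .    .    .    .    .    .    .    .    .    .   -1   14    .    .    .    .    .
 -560    .    .    .    .    .    .    .    .    .    .    .    .    .    .    .    .    .    .    .
 -600    .    .    .    .    .    .    .    .    .    .    .    .    .    .    .    .    .    .    .
 -640    .    .    .    .    .    .    .    .    .    .    .    .    .    .    .    .    .    .    .
 -680    .    .    .    .    .    .    .    .    .    .    .    .    .    .    .    .    .    .    .
 -720    .    .    .    .    .    .    .    .    .    .    .    .    .    .    .    .    .    .    .
```

View pics/side0z.png

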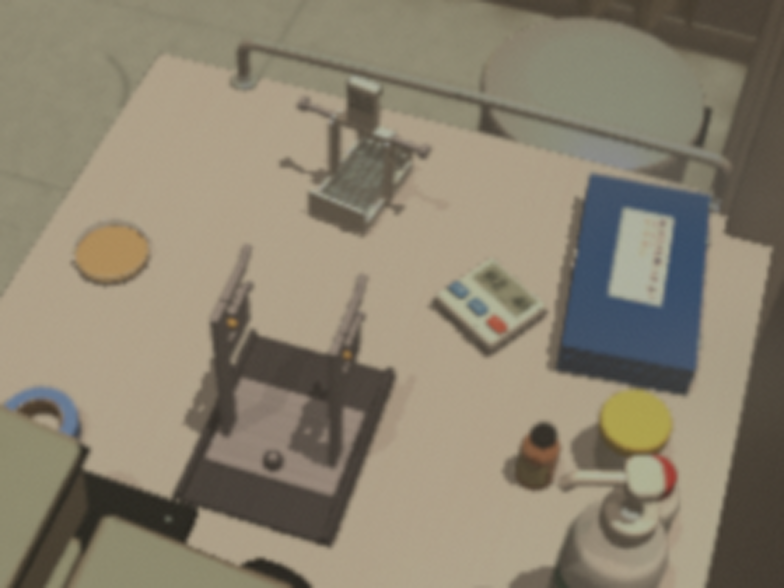

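View pics/top0z.png

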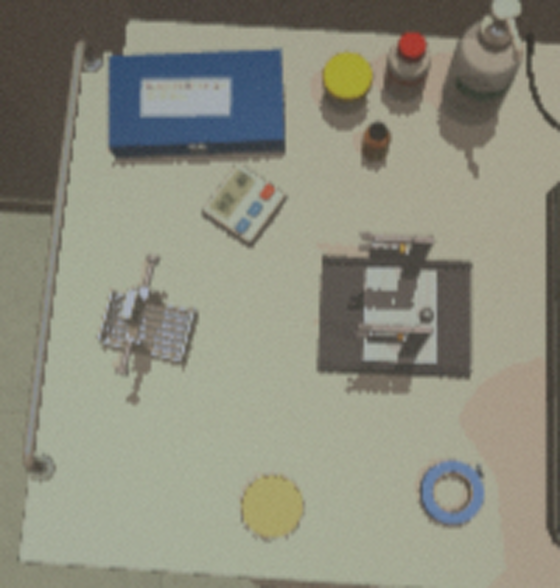

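```bash
cat >> h.py <<'E'
def plane(p,uv,z):
    q=cv2.undistortPoints(np.array(uv,float).reshape(-1,1,2),np.array(p["intrinsics"]),np.array(p["distortion"])).reshape(-1,2)
    d=np.c_[q,np.ones(len(q))]@RR(p).T;c=np.array(p["position"])
    return c+d*((z-c[2])/d[:,2:3])
E
python3 - <<'E'
from h import *
for n in("side","top"):
    p=pickle.load(open(n+".pkl","rb"));P=cloud(p);x,y,z=P[...,0],P[...,1],P[...,2]
    m=(abs(x-.35)<.03)&(abs(y-.26)<.02);print(n,"table z",np.nanmedian(z[m]))
    g=p["img"].astype(int).sum(-1)
    roi=(x>.42)&(x<.61)&(y>.07)&(y<.31)
    print("brightness",np.percentile(g[roi],[5,25,50,75,95]))
    m=(roi&(z>.006)&(z<.03)).astype(np.uint8)
    dk=(roi&(g<330)&(z<.03)).astype(np.uint8)
    for nm,mm in(("z",m),("dark",dk)):
        k,l,st,c=cv2.connectedComponentsWithStats(mm)
        i=1+st[1:,4].argmax();v,u=np.where(l==i)
        X=plane(p,np.c_[u,v],.012)[:,:2]
        r=cv2.minAreaRect((X*1000).astype(np.float32));print(n,nm,st[i,4],r,cv2.boxPoints(r).round().tolist())
    h=roi&(z>.09)
    Q=P[h]
    for lo,hi in((.4,.52),(.52,.62)):
        q=Q[(Q[:,0]>lo)&(Q[:,0]<hi)]
        print(n,"plate",len(q),q.min(0).round(3),q.max(0).round(3),np.median(q,0).round(3))
        l=cv2.fitLine((q[:,:2]*1000).astype(np.float32),cv2.DIST_HUBER,0,.01,.01).ravel();print(l)
    roi=(x>.46)&(x<.64)&(y>.33)&(y<.5)
    for lo,hi in((.01,.05),(.065,.09),(.095,.14)):
        q=P[roi&(z>lo)&(z<hi)]
        print(n,"carrier",lo,len(q),q.min(0).round(3),q.max(0).round(3),q.mean(0).round(4),cv2.minAreaRect((q[:,:2]*1000).astype(np.float32)))
    if n=="top":
        q=P[roi&(z>.095)];print(q.round(3).tolist())
E
```

```text
side table z -0.00010425205579017716
brightness [190. 223. 400. 471. 474.]
side z 2837 ((515.15869140625, 184.44151306152344), (150.40008544921875, 115.65839385986328), 75.91323852539062) [[441.0, 126.0], [553.0, 97.0], [590.0, 243.0], [477.0, 271.0]]
side dark 1796 ((507.0212097167969, 184.9230194091797), (151.5428009033203, 131.01828002929688), 76.18744659423828) [[425.0, 127.0], [553.0, 96.0], [589.0, 243.0], [461.0, 274.0]]
side plate 356 [0.469 0.175 0.09 ] [0.488 0.236 0.152] [0.478 0.2   0.121]
[2.3931895e-01 9.7094101e-01 4.7912521e+02 1.9946230e+02]
side plate 297 [0.545 0.156 0.09 ] [0.564 0.217 0.153] [0.554 0.182 0.122]
[2.3912080e-01 9.7098982e-01 5.5471271e+02 1.8089384e+02]
side carrier 0.01 730 [0.509 0.333 0.01 ] [0.639 0.499 0.05 ] [0.5505 0.4195 0.0224] ((603.000244140625, 427.5473327636719), (143.11109924316406, 146.84954833984375), 64.73464965820312)
side carrier 0.065 233 [0.496 0.395 0.065] [0.601 0.449 0.09 ] [0.5502 0.421  0.0785] ((548.4490356445312, 423.40142822265625), (14.149640083312988, 113.30197143554688), 65.59735870361328)
side carrier 0.095 156 [0.5
[... 2279 characters left out ...]
, [0.545, 0.419, 0.114], [0.547, 0.418, 0.102], [0.543, 0.43, 0.12], [0.543, 0.428, 0.12], [0.541, 0.425, 0.124], [0.541, 0.423, 0.123], [0.541, 0.421, 0.12], [0.544, 0.42, 0.108], [0.545, 0.419, 0.1], [0.541, 0.431, 0.121], [0.54, 0.428, 0.121], [0.54, 0.426, 0.122], [0.539, 0.424, 0.121], [0.54, 0.422, 0.116], [0.541, 0.421, 0.108], [0.544, 0.42, 0.096], [0.539, 0.431, 0.12], [0.537, 0.428, 0.123], [0.537, 0.426, 0.122], [0.537, 0.424, 0.118], [0.538, 0.423, 0.113], [0.541, 0.422, 0.1], [0.538, 0.431, 0.111], [0.535, 0.427, 0.119], [0.535, 0.425, 0.116], [0.536, 0.423, 0.112], [0.538, 0.423, 0.099], [0.538, 0.431, 0.096], [0.536, 0.427, 0.105], [0.535, 0.425, 0.104], [0.536, 0.423, 0.098]]
```

Run:
```python
from h import *
for n,bs in(("side",((195,170,290,290),(235,110,310,180))),("top",((255,165,330,230),(180,170,225,240)))):
    p=pickle.load(open(n+".pkl","rb"))
    for i,b in enumerate(bs):
        x0,y0,x1,y1=b;f=min(780/(x1-x0),580/(y1-y0))
        cv2.imwrite(f"pics/z_{n}{i}.png",cv2.resize(p["img"][y0:y1,x0:x1,::-1],None,fx=f,fy=f,interpolation=cv2.INTER_CUBIC));print(n,i,b,f)
```

```text
side 0 (195, 170, 290, 290) 4.833333333333333
side 1 (235, 110, 310, 180) 8.285714285714286
top 0 (255, 165, 330, 230) 8.923076923076923
top 1 (180, 170, 225, 240) 8.285714285714286
```

View pics/z_side0.png

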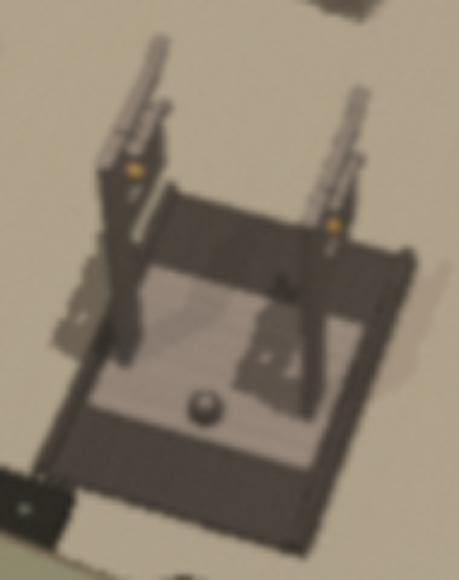

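View pics/z_top0.png

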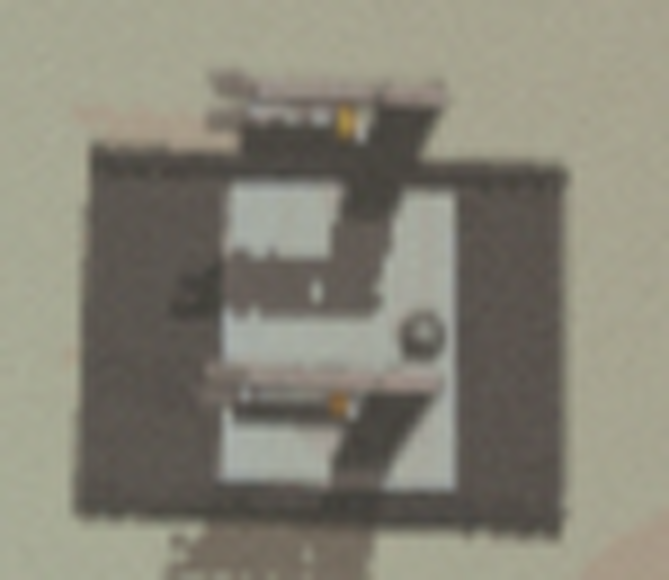

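View pics/z_side1.png

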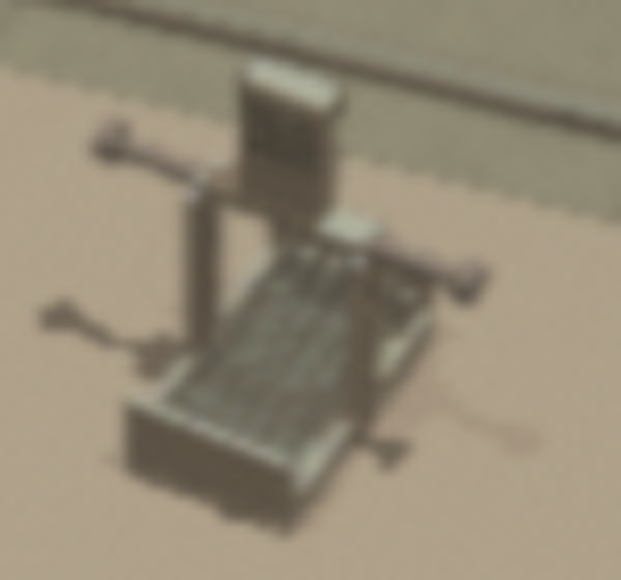

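Run:
```python
from h import *
for n in("side","top"):
    A=cloud(pickle.load(open(n+".pkl","rb"))).reshape(-1,3);A=A[~np.isnan(A[:,0])]
    print(n,np.sum(1>0),A.min(0),A.max(0))
    xs=np.arange(-0.24,1.1,0.05);ys=np.arange(0.6,-0.8,-0.05)
    print("y\\x  "+" ".join("%4d"%(x*1000) for x in xs))
    for y in ys:
        r=[]
        for x in xs:
            m=(abs(A[:,0]-x)<.025)&(abs(A[:,1]-y)<.025)
            r.append("%4d"%(A[m,2].max()*1000) if m.any() else "   .")
        print("%5d "%(y*1000)+" ".join(r))
```

```text
side 1 [-1.3842909  -0.23615242 -0.82354104] [1.20483729 2.2452573  0.55529249]
y\x  -240 -190 -140  -90  -40    9   59  109  159  209  259  309  359  409  459  509  559  609  659  709  759  809  859  909  959 1009 1059
  600    .    .    .    .    .    .    .    .    .    .    .    .    0    .    .    .    .    .    .    .    .    .    .    .    .    .    .
  549    .    .    .    .    .    .    .    .    .    .    .    .    4   44   56   55    0    .    .    .    .    .  372    .    .    .    .
  499    .    .    .    .    .    .    .    .    .    .    .    3    4    4    4   55   56   55   58   56    2    .  373    .    .    .    .
  449    .    .    .    .    .    .    .    .    .    .    .    2    4    4    4   82  123   28   51   56   56   56  425    .    .    .    .
  399    .    .    .    .    .    .    .    .    .    .    .    4    4    4    3   80  124   82    4   38   38   39  448  458    .    .    .
  349    .    .    .    .    .    .    .    .    .    .    .   15   15   13    4    4   24   18   19   38   38   38  488  485    .    .    .
  299    .    .    .    .    .    
[... 6534 characters left out ...]
0    .    . -794 -789 -790 -795    .    .    .    .    .    .    .    .    .    .    .    .  -20    .    .    .    .    .    .    .    .
 -600    .    . -792 -792 -792 -801    .    .    .    .    .    .    .    .    .    .    .    .    .    .    .    .    .    .    .    .    .
 -650    . -806 -791 -786 -791    .    .    .    .    .    .    .    .    .    .    .    .    .    .    .    .    .    .    .    .    .    .
 -700    . -791 -790 -788 -792    .    .    .    .    .    .    .    .    .    .    .    .    .    .    .    .    .    .    .    .    .    .
 -750    . -792 -790 -790 -791    .    .    .    .    .    .    .    .    .    .    .    .    .    .    .    .    .    .    .    .    .    .
```

Run:
```python
from h import *
R=cv2.Rodrigues(np.array([-0.41608705,1.9976119,-1.99312511]))[0];print(R.round(3))
print("x az",np.degrees(np.arctan2(R[1,0],R[0,0])),"z az",np.degrees(np.arctan2(R[1,2],R[0,2])))
```

```text
[[-0.917 -0.001  0.399]
 [-0.399  0.002 -0.917]
 [-0.    -1.    -0.002]]
x az -156.4622796068274 z az -66.46226697711414
```

Request:
jog_arm(turn=[[0,0,0],[0,0,0],[0,0,0],[0,0,0],[0,0,0]], slide=[[0,-45,0],[0,-48,-10],[0,-48,-12],[0,-48,-12],[0,-48,-12]], grip=[100,100,100,100,100])

```text
time: 1.4
tool_pos: [0.2509, -0.5759, 0.4874]
tcp_rot: [-0.416, 1.995, -1.996]
wrist_force: [1.3, -0.7, -1.1]
width: 0.998
```

Request:
jog_arm(turn=[[0,0,0],[0,0,0],[0,0,0],[0,-0.085,0],[0,-0.085,0]], slide=[[0,-48,-12],[0,-45,-12],[0,-25,-25],[-30,0,0],[-49,0,0]], grip=[100,100,100,100,100])

```text
time: 1.9
tool_pos: [0.3009, -0.4969, 0.6059]
tcp_rot: [-0.564, 1.887, -1.897]
wrist_force: [0.4, -0.6, -0.8]
width: 1.001
```

Request:
jog_arm(turn=[[0,-0.085,0],[0,-0.085,0],[0,-0.085,0],[0,-0.085,0],[0,-0.085,0]], slide=[[-49,0,0],[-49,0,0],[-49,0,0],[-49,0,0],[-49,0,0]], grip=[100,100,100,100,100])

```text
time: 2.4
tool_pos: [0.4814, -0.3291, 0.6029]
tcp_rot: [-0.889, 1.61, -1.609]
wrist_force: [1.0, -0.5, -0.3]
width: 0.999
```

Request:
jog_arm(turn=[[0,-0.085,0],[0,-0.085,0],[0,-0.085,0],[0,-0.085,0],[0,-0.085,0]], slide=[[-49,0,0],[-49,0,0],[-49,0,0],[-49,0,0],[-49,0,0]], grip=[100,100,100,100,100])

```text
time: 2.9
tool_pos: [0.5743, -0.1041, 0.6029]
tcp_rot: [-1.142, 1.309, -1.309]
wrist_force: [0.7, -0.5, 0.1]
width: 1.008
```

Request:
jog_arm(turn=[[0,-0.085,0],[0,-0.085,0],[0,-0.085,0],[0,-0.085,0],[0,-0.085,0]], slide=[[-49,0,0],[-49,0,0],[-49,0,0],[-49,0,0],[-49,0,0]], grip=[100,100,100,100,100])

```text
time: 3.4
tool_pos: [0.5662, 0.1391, 0.6029]
tcp_rot: [-1.332, 0.994, -0.994]
wrist_force: [1.3, -0.3, 0.2]
width: 1.0
```

Request:
jog_arm(turn=[[0,-0.13,0],[0,-0.13,0],[0,-0.13,0],[0,-0.13,0],[0,0,0]], slide=[[-49,0,5],[-49,0,5],[-45,0,10],[-30,0,20],[0,0,0]], grip=[100,100,100,100,100])

```text
time: 3.9
tool_pos: [0.5231, 0.3163, 0.6022]
tcp_rot: [-1.488, 0.594, -0.591]
wrist_force: [0.3, -0.7, -0.9]
width: 1.001
```

```bash
cat > st.py <<'E'
from workcell import bot
import cv2,numpy as np,sys
s=bot.read_state();R=cv2.Rodrigues(np.array(s["tcp_rot"]))[0]
print(s["time"],s["tool_pos"].round(4),"zaz",np.degrees(np.arctan2(R[1,2],R[0,2])).round(2),"ydown",R[:,1].round(4),"F",s["wrist_force"].round(2),"w",round(s["width"],3),"q",s["q"].round(2))
if len(sys.argv)>3:
    t=np.array([float(a) for a in sys.argv[1:4]]);print("slide mm",(R.T@(t-s["tool_pos"])*1000).round(1))
E
python3 st.py 0.548 0.4225 0.25
```

```text
3.9 [0.5231 0.3163 0.6022] zaz 46.58 ydown [-0.0016  0.001  -1.    ] F [ 0.3  -0.67 -0.89] w 1.001 q [ 0.5   0.14  1.11  0.    1.89 -0.31]
slide mm [-54.2 352.3  94.4]
```

Request:
jog_arm(turn=[[0,-0.113,0],[0,-0.113,0],[0,-0.113,0],[0,0,0],[0,0,0]], slide=[[0,45,0],[0,45,0],[0,45,0],[0,45,0],[0,45,0]], grip=[100,100,100,100,100])

```text
time: 4.4
tool_pos: [0.5243, 0.3109, 0.3768]
tcp_rot: [-1.545, 0.336, -0.337]
wrist_force: [0.5, 0.3, -0.4]
width: 1.003
```

```bash
python3 st.py 0.548 0.4225 0.24
```

```text
4.4 [0.5243 0.3109 0.3768] zaz 65.44 ydown [ 8.e-04 -2.e-04 -1.e+00] F [ 0.51  0.3  -0.4 ] w 1.003 q [ 0.49  0.09  1.58 -0.    1.48 -0.65]
slide mm [-25.  136.8 111.3]
```

Request:
jog_arm(turn=[[0,0,0],[0,0,0],[0,0,0],[0,0,0],[0,0,0]], slide=[[-8,0,37],[-8,30,37],[-9,45,37],[0,45,0],[0,0,0]], grip=[100,100,100,100,100])

```text
time: 4.9
tool_pos: [0.5427, 0.4149, 0.2557]
tcp_rot: [-1.557, 0.344, -0.327]
wrist_force: [-0.7, -1.7, -1.3]
width: 1.003
```

```bash
python3 st.py 0.548 0.4225 0.102
python3 - <<'E'
from h import *
from workcell import eyes
for n,b in(("side",(210,60,350,200)),("top",(150,140,260,250))):
    p=eyes.read_camera(n);pickle.dump(p,open(n+"1.pkl","wb"));x0,y0,x1,y1=b
    cv2.imwrite(f"pics/{n}1z.png",cv2.resize(p["img"][y0:y1,x0:x1,::-1],None,fx=4,fy=4,interpolation=cv2.INTER_CUBIC))
    P=cloud(p);x,y,z=P[...,0],P[...,1],P[...,2];roi=(x>.46)&(x<.64)&(y>.33)&(y<.5)
    for lo,hi in((.065,.09),(.095,.14)):
        q=P[roi&(z>lo)&(z<hi)]
        if len(q)>5:print(n,len(q),cv2.minAreaRect((q[:,:2]*1000).astype(np.float32)))
E
```

```text
4.9 [0.5427 0.4149 0.2557] zaz 65.53 ydown [-0.0127 -0.0096 -0.9999] F [-0.71 -1.74 -1.26] w 1.003 q [ 0.62  0.28  1.56 -0.    1.31 -0.53]
slide mm [  2.8 153.6  11.3]
side 233 ((548.31689453125, 422.5467224121094), (17.043212890625, 114.17484283447266), 66.58401489257812)
side 154 ((548.7018432617188, 422.7615966796875), (12.367956161499023, 26.840984344482422), 70.99847412109375)
top 13 ((582.2332153320312, 409.275146484375), (5.120851516723633, 29.732696533203125), 50.41712188720703)
top 12 ((555.74609375, 422.5992431640625), (6.084349632263184, 13.46293830871582), 36.23041534423828)
```

View pics/side1z.png

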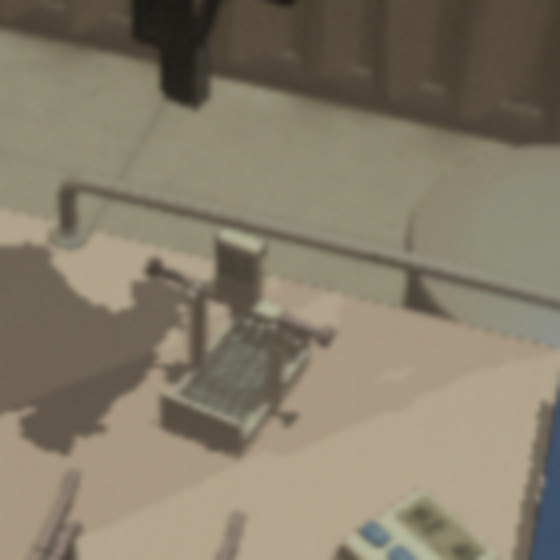

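View pics/top1z.png

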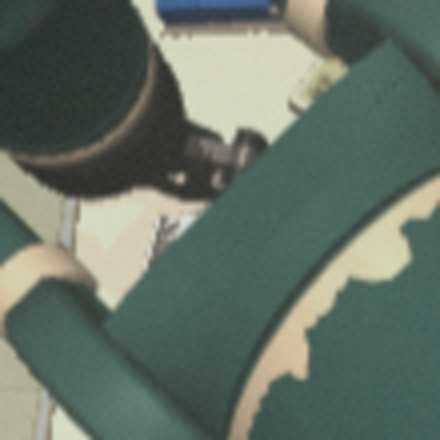

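```bash
python3 st.py 0.548 0.4225 0.102
```

```text
5.0 [0.5462 0.4166 0.2644] zaz 65.48 ydown [-0.0022 -0.0021 -1.    ] F [0.34 0.68 1.07] w 1.001 q [ 0.62  0.28  1.56 -0.    1.31 -0.53]
slide mm [ -0.6 162.4   6.6]
```

Request:
jog_arm(turn=[[0,-0.01,0],[0,0,0],[0,0,0],[0,0,0],[0,0,0]], slide=[[0,30,3],[0,40,4],[0,30,0],[0,0,0],[0,0,0]], grip=[100,100,100,100,100])

```text
time: 5.5
tool_pos: [0.5509, 0.4243, 0.1685]
tcp_rot: [-1.543, 0.326, -0.33]
wrist_force: [0.1, 0.2, 1.2]
width: 1.0
```

```bash
python3 st.py 0.548 0.4225 0.102
python3 - <<'E'
from h import *
from workcell import eyes
for n,b in(("side",(210,60,350,200)),):
    p=eyes.read_camera(n);x0,y0,x1,y1=b
    cv2.imwrite(f"pics/{n}2z.png",cv2.resize(p["img"][y0:y1,x0:x1,::-1],None,fx=4,fy=4,interpolation=cv2.INTER_CUBIC))
E
python3 st.py 0.548 0.4225 0.102
```

```text
5.5 [0.5509 0.4243 0.1685] zaz 66.06 ydown [ 0.0032  0.0021 -1.    ] F [0.08 0.23 1.25] w 1.0 q [ 0.62  0.35  1.64 -0.    1.15 -0.53]
slide mm [-2.1 66.5 -3.1]
5.55 [0.5515 0.4249 0.1696] zaz 66.07 ydown [ 0.005   0.0035 -1.    ] F [-0.29  0.37  0.56] w 1.002 q [ 0.62  0.35  1.64 -0.    1.15 -0.53]
slide mm [-2.4 67.6 -4. ]
```

View pics/side2z.png

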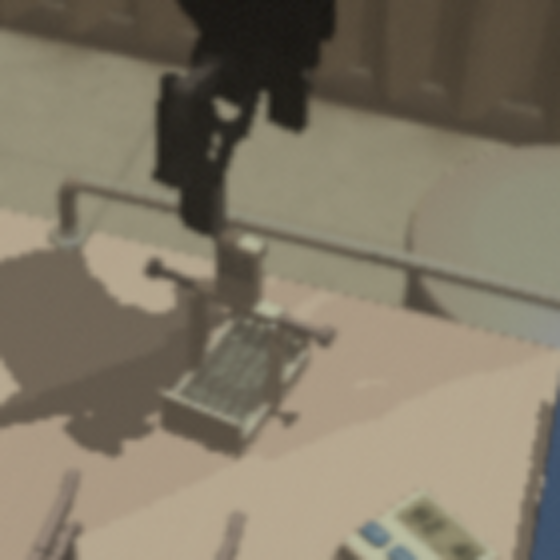

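Request:
jog_arm(turn=[[0,0,0],[0,0,0],[0,0,0],[0,0,0],[0,0,0]], slide=[[-2,8,-4],[0,25,0],[0,10,0],[0,0,0],[0,0,0]], grip=[100,100,100,100,100])

```text
time: 6.05
tool_pos: [0.5461, 0.4214, 0.1229]
tcp_rot: [-1.545, 0.327, -0.327]
wrist_force: [0.1, 0.2, 0.7]
width: 0.999
```

```bash
python3 st.py 0.548 0.4225 0.102
```

```text
6.05 [0.5461 0.4214 0.1229] zaz 66.12 ydown [ 5.e-04  4.e-04 -1.e+00] F [0.14 0.23 0.66] w 0.999 q [ 0.62  0.39  1.68  0.    1.07 -0.53]
slide mm [ 1.3 20.9  1.8]
```

Request:
jog_arm(turn=[[0,0,0],[0,0,0],[0,0,0],[0,0,0],[0,0,0]], slide=[[1,10,1],[0,11,0],[0,0,0],[0,0,0],[0,0,0]], grip=[100,100,60,35,22], newtons=25)

```text
time: 6.55
tool_pos: [0.5472, 0.4218, 0.1011]
tcp_rot: [-1.546, 0.327, -0.327]
wrist_force: [-0.4, 0.5, -0.5]
width: 0.517
```

```bash
python3 st.py 0.548 0.4225 0.102
python3 - <<'E'
from h import *
from workcell import eyes
for n,b in(("side",(210,60,350,200)),):
    p=eyes.read_camera(n);x0,y0,x1,y1=b
    cv2.imwrite(f"pics/{n}3z.png",cv2.resize(p["img"][y0:y1,x0:x1,::-1],None,fx=4,fy=4,interpolation=cv2.INTER_CUBIC))
E
python3 st.py 0.548 0.4225 0.102
```

```text
6.55 [0.5472 0.4218 0.1011] zaz 66.12 ydown [ 0.  0. -1.] F [-0.37  0.54 -0.46] w 0.517 q [ 0.62  0.41  1.7  -0.    1.04 -0.53]
slide mm [ 0.4 -0.9  1. ]
6.6 [0.5474 0.4219 0.1014] zaz 66.12 ydown [ 4.e-04  3.e-04 -1.e+00] F [0.04 0.22 0.5 ] w 0.422 q [ 0.62  0.41  1.7   0.    1.04 -0.53]
slide mm [ 0.3 -0.6  0.8]
```

View pics/side3z.png

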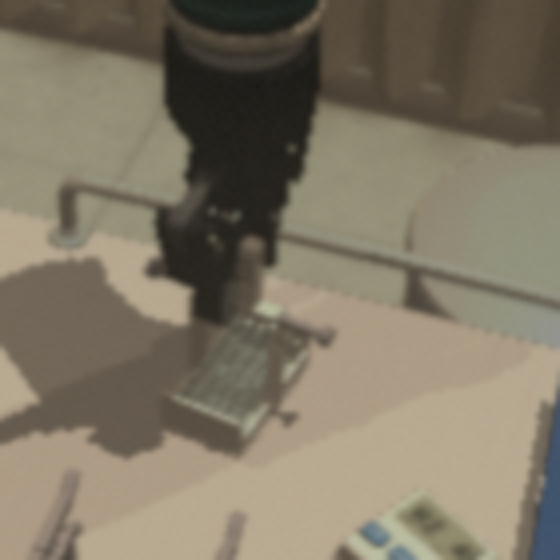

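Request:
jog_arm(turn=[[0,0,0],[0,0,0],[0,0,0],[0,0,0],[0,0,0]], slide=[[0,0,0],[0,0,0],[0,0,0],[0,0,0],[0,0,0]], grip=[16,10,0,0,0], newtons=25)

```text
time: 7.1
tool_pos: [0.5469, 0.4216, 0.1008]
tcp_rot: [-1.546, 0.327, -0.327]
wrist_force: [0.1, -0.2, -2.4]
width: 0.11
```

Request:
jog_arm(turn=[[0,0,0],[0,0,0],[0,0,0],[0,0,0],[0,0,0]], slide=[[0,0,0],[0,0,0],[0,0,0],[0,0,0],[0,0,0]], grip=[0,0,0,0,0], newtons=90)

```text
time: 7.6
tool_pos: [0.5472, 0.4217, 0.1011]
tcp_rot: [-1.546, 0.327, -0.327]
wrist_force: [-0.5, -0.2, -1.2]
width: 0.106
```

```bash
python3 st.py 0.548 0.4225 0.102
```

```text
7.6 [0.5472 0.4217 0.1011] zaz 66.12 ydown [ 0.  0. -1.] F [-0.46 -0.25 -1.17] w 0.106 q [ 0.62  0.41  1.7   0.    1.04 -0.53]
slide mm [ 0.5 -0.9  1. ]
```

Request:
jog_arm(turn=[[0,0,0],[0,0,0],[0,0,0],[0,-0.083,0],[0,-0.083,0]], slide=[[0,-10,0],[0,-25,0],[0,-20,0],[0,0,0],[0,0,0]], grip=[0,0,0,0,0])

```text
time: 8.1
tool_pos: [0.5481, 0.4224, 0.1588]
tcp_rot: [-1.56, 0.192, -0.196]
wrist_force: [-0.5, -0.3, -2.0]
width: 0.105
```

```bash
python3 st.py 0.5405 0.300 0.154
```

```text
8.1 [0.5481 0.4224 0.1588] zaz 75.82 ydown [ 0.003   0.0021 -1.    ] F [-0.53 -0.28 -1.99] w 0.105 q [ 0.62  0.36  1.65 -0.    1.13 -0.7 ]
slide mm [  22.6    4.5 -120.6]
```

Request:
jog_arm(turn=[[0,0,0],[0,0,0],[0,0,0],[0,0,0],[0,0,0]], slide=[[8,0,-30],[8,0,-40],[6,0,-35],[0,0,-10],[0,0,0]], grip=[0,0,0,0,0])

```text
time: 8.6
tool_pos: [0.5399, 0.3037, 0.1569]
tcp_rot: [-1.561, 0.198, -0.199]
wrist_force: [-0.1, -0.0, -1.6]
width: 0.107
```

Request:
jog_arm(turn=[[0,0,0],[0,0,0]], slide=[[0,0,0],[0,0,0]], grip=[0,0])

```text
time: 8.8
tool_pos: [0.5403, 0.3063, 0.1567]
tcp_rot: [-1.561, 0.195, -0.197]
wrist_force: [0.8, 0.3, -1.4]
width: 0.106
```

```bash
python3 st.py 0.5405 0.300 0.154
python3 - <<'E'
from h import *
from workcell import eyes
for n,b in(("side",(190,110,310,300)),("top",(210,130,330,250))):
    p=eyes.read_camera(n);pickle.dump(p,open(n+"4.pkl","wb"));x0,y0,x1,y1=b;f=580/max(x1-x0,y1-y0)
    cv2.imwrite(f"pics/{n}4z.png",cv2.resize(p["img"][y0:y1,x0:x1,::-1],None,fx=f,fy=f,interpolation=cv2.INTER_CUBIC));print(f)
E
python3 st.py 0.5405 0.300 0.154
```

```text
8.8 [0.5403 0.3063 0.1567] zaz 75.68 ydown [ 0.001  0.001 -1.   ] F [ 0.82  0.3  -1.44] w 0.106 q [ 0.48  0.23  1.82  0.    1.09 -0.85]
slide mm [ 1.7  2.7 -6. ]
3.0526315789473686
4.833333333333333
8.9 [0.5401 0.3061 0.1563] zaz 75.7 ydown [ 4.e-04  4.e-04 -1.e+00] F [ 0.13 -0.05 -1.37] w 0.103 q [ 0.48  0.23  1.82  0.    1.09 -0.85]
slide mm [ 1.9  2.3 -5.8]
```

View pics/side4z.png

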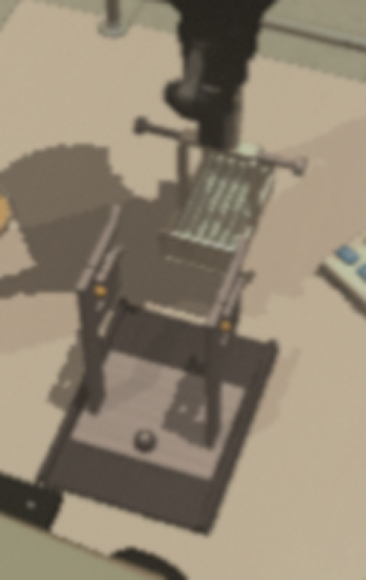

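View pics/top4z.png

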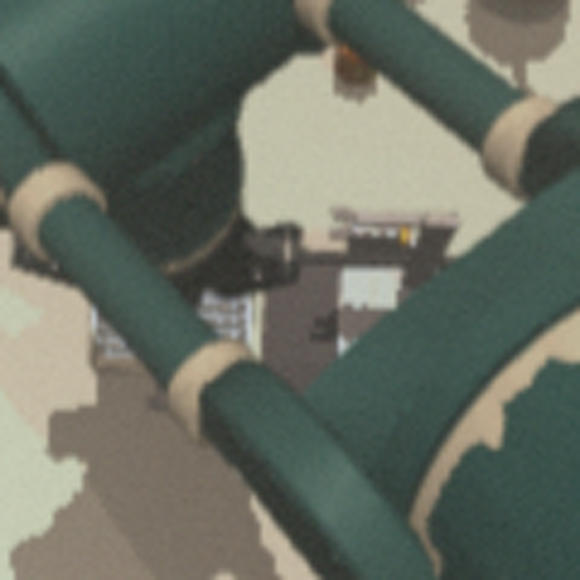

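Run:
```python
from h import *
p=pickle.load(open("side4.pkl","rb"));P=cloud(p);x,y,z=P[...,0],P[...,1],P[...,2]
a=np.radians(75.6);ex=-np.array([np.cos(a),np.sin(a)]);ey=np.array([-ex[1],ex[0]])
S=(P[...,:2]@ex)*1000;T=(P[...,:2]@ey)*1000
roi=(y>.25)&(y<.36)&(x>.45)&(x<.65)
print("tcp s,t",np.array([.5401,.3061])@ex*1000,np.array([.5401,.3061])@ey*1000)
m=roi&(z>.115)&(z<.145)&(abs(T-451)>33)
for sg in(-1,1):
    k=m&(np.sign(T-451)==sg);print(sg,k.sum(),"S",np.nanmedian(S[k]),"T",T[k].min(),T[k].max(),"z",np.percentile(z[k],[5,50,95]).round(4))
    # knobs vs bar
l=cv2.fitLine(np.c_[S[m],T[m]].astype(np.float32),cv2.DIST_HUBER,0,.01,.01).ravel();print("bar line dir",l[:2])
t=roi&(z>.045)&(z<.09);print("tray S,T",np.nanpercentile(S[t],[1,99]),np.nanpercentile(T[t],[1,99]),"z",np.percentile(z[t],[1,50,99]))
h=(x>.42)&(x<.61)&(y>.1)&(y<.25)&(z>.09)
for lo,hi in((390,440),(460,520)):
    k=h&(T>lo)&(T<hi);print("plate S",np.percentile(S[k],[0,2,98,100]),"T",np.percentile(T[k],[2,50,98]),cv2.fitLine(np.c_[S[k],T[k]].astype(np.float32),cv2.DIST_HUBER,0,.01,.01).ravel()[:2])
    for zl in np.arange(.09,.156,.005):
        kk=k&(z>=zl)&(z<zl+.005);print("  z%.3f n%d S %.1f..%.1f T %.1f..%.1f"%(zl,kk.sum(),S[kk].min(),S[kk].max(),T[kk].min(),T[kk].max()) if kk.any() else "")
```

```text
tcp s,t -430.80071367921215 447.0077908644116
-1 53 S -428.9435419185831 T 391.37255180176027 417.0319132651583 z [0.1296 0.1341 0.1373]
1 46 S -429.0883146201828 T 484.69424715080106 504.08073557808774 z [0.1292 0.1338 0.1383]
bar line dir [ 2.6626984e-04 -9.9999994e-01]
tray S,T [-471.12101556 -387.44172009] [422.83348803 474.35828692] z [0.05689409 0.07243281 0.08694842]
plate S [-369.97117709 -368.59399348 -287.57721027 -285.25012101] T [409.94723932 414.62205815 436.84579038] [ 0.99997324 -0.00731509]
  z0.090 n25 S -339.2..-285.3 T 410.7..416.7
  z0.095 n25 S -339.5..-288.0 T 411.4..416.1
  z0.100 n22 S -335.3..-287.6 T 411.2..416.1
  z0.105 n21 S -335.6..-287.4 T 410.1..415.8
  z0.110 n34 S -350.1..-287.8 T 410.7..417.3
  z0.115 n40 S -344.1..-287.8 T 409.4..415.9
  z0.120 n31 S -337.8..-287.6 T 410.0..416.0
  z0.125 n16 S -302.4..-287.1 T 411.7..415.9
  z0.130 n8 S -304.0..-289.3 T 409.7..415.5
  z0.135 n15 S -330.3..-286.2 T 410.2..415.7
  z0.140 n48 S -340.3..-287.8 T 409.4..416.1
  z0.145 n62 S -346.7..-288.2 T 409.2..415.4
  z0.150 n7 S -348.6..-344.7 T 410.6..414.3

plate S [-386.68049413 -384.97032923 -288.81022959 -287.38528123] T [461.27620083 484.00121219 497.12035534] [0.9854481  0.16997643]
  z0.090 n15 S -330.9..-287.8 T 488.0..494.0
  z0.095 n18 S -336.6..-288.0 T 487.6..493.8
  z0.100 n19 S -329.3..-288.5 T 491.1..494.3
  z0.105 n12 S -336.2..-287.4 T 490.1..493.8
  z0.110 n29 S -349.5..-287.9 T 488.6..494.7
  z0.115 n34 S -344.5..-288.9 T 489.0..494.6
  z0.120 n24 S -339.1..-288.2 T 489.2..493.7
  z0.125 n7 S -300.8..-288.5 T 489.8..493.5
  z0.130 n11 S -301.0..-288.2 T 489.9..493.7
  z0.135 n10 S -338.1..-288.2 T 489.9..493.7
  z0.140 n38 S -340.6..-287.9 T 487.2..493.5
  z0.145 n70 S -349.4..-291.1 T 487.9..493.1
  z0.150 n7 S -349.1..-344.6 T 487.7..491.8
```

Request:
jog_arm(turn=[[0,0,0],[0,0,0],[0,0,0],[0,0,0],[0,0,0]], slide=[[4.5,2.3,-10],[0,0,-25],[0,0,-25],[0,0,0],[0,0,0]], grip=[0,0,0,0,0])

```text
time: 9.4
tool_pos: [0.5294, 0.2452, 0.1537]
tcp_rot: [-1.562, 0.198, -0.198]
wrist_force: [0.6, 0.2, -0.9]
width: 0.107
```

```bash
cat >> st.py <<'E'
a=np.radians(75.6);ex=-np.array([np.cos(a),np.sin(a)]);ey=np.array([-ex[1],ex[0]])
print("s,t",(s["tool_pos"][:2]@ex*1000).round(2),(s["tool_pos"][:2]@ey*1000).round(2),"Fs,Ft,Fz",(s["wrist_force"][:2]@ex).round(2),(s["wrist_force"][:2]@ey).round(2),s["wrist_force"][2].round(2),"M",s["torque"].round(3))
E
python3 st.py
```

```text
9.4 [0.5294 0.2452 0.1537] zaz 75.58 ydown [-0.e+00  2.e-04 -1.e+00] F [ 0.56  0.24 -0.86] w 0.107 q [ 0.39  0.17  1.9   0.    1.07 -0.93]
s,t -369.14 451.84 Fs,Ft,Fz -0.37 0.48 -0.86 M [ 0.032 -0.013  0.012]
```

Well aligned (s −369, t 451.8, z 153.7). Entering the mouths slowly.

Request:
jog_arm(turn=[[0,0,0],[0,0,0],[0,0,0],[0,0,0],[0,0,0]], slide=[[0,0,-5],[0,0,-6],[0,0,-6],[0,0,-6],[0,0,-5]], grip=[0,0,0,0,0])

```text
time: 9.9
tool_pos: [0.5222, 0.218, 0.1538]
tcp_rot: [-1.562, 0.197, -0.197]
wrist_force: [-0.5, 0.1, -1.5]
width: 0.104
```

Request:
jog_arm(turn=[[0,0,0],[0,0,0],[0,0,0],[0,0,0],[0,0,0]], slide=[[0,0,-4],[0,0,-4],[0,0,-4],[0,0,-3],[0,0,0]], grip=[0,0,0,0,0])

```text
time: 10.4
tool_pos: [0.5186, 0.2037, 0.1538]
tcp_rot: [-1.562, 0.197, -0.197]
wrist_force: [-0.1, 1.0, -1.7]
width: 0.101
```

```bash
python3 st.py
```

```text
10.4 [0.5186 0.2037 0.1538] zaz 75.61 ydown [-1.e-04 -1.e-04 -1.e+00] F [-0.11  0.97 -1.68] w 0.101 q [ 0.33  0.12  1.96 -0.    1.07 -0.99]
s,t -326.22 451.65 Fs,Ft,Fz -0.91 -0.35 -1.68 M [ 0.026 -0.021  0.036]
```

Request:
jog_arm(turn=[[0,0,0],[0,0,0],[0,0,0],[0,0,0],[0,0,0]], slide=[[0,0,-3],[0,0,-3],[0,0,-2],[0,0,-2],[0,0,0]], grip=[0,0,0,0,0])

```text
time: 10.9
tool_pos: [0.5161, 0.1941, 0.1538]
tcp_rot: [-1.562, 0.197, -0.197]
wrist_force: [-0.8, 0.9, -0.8]
width: 0.104
```

```bash
python3 st.py
```

```text
10.9 [0.5161 0.1941 0.1538] zaz 75.62 ydown [-0. -0. -1.] F [-0.8   0.92 -0.8 ] w 0.104 q [ 0.31  0.11  1.97 -0.    1.06 -1.01]
s,t -316.34 451.67 Fs,Ft,Fz -0.7 -1.0 -0.8 M [ 0.046 -0.04   0.003]
```

Request:
jog_arm(turn=[[0,0,0],[0,0,0],[0,0,0],[0,0,0]], slide=[[0,0,-1],[0,0,-1],[0,0,-1],[0,0,0]], grip=[0,0,0,0])

```text
time: 11.3
tool_pos: [0.5154, 0.1913, 0.1538]
tcp_rot: [-1.562, 0.197, -0.197]
wrist_force: [-0.4, -0.1, -1.1]
width: 0.108
```

```bash
python3 st.py
```

```text
11.3 [0.5154 0.1913 0.1538] zaz 75.63 ydown [-1.e-04 -0.e+00 -1.e+00] F [-0.42 -0.12 -1.11] w 0.108 q [ 0.31  0.11  1.97 -0.    1.06 -1.01]
s,t -313.48 451.65 Fs,Ft,Fz 0.22 -0.38 -1.11 M [ 0.022 -0.019  0.008]
```

Request:
jog_arm(turn=[[0,0,0],[0,0,0],[0,0,0],[0,0,0]], slide=[[0,0,-1],[0,0,-1],[0,0,0],[0,0,0]], grip=[0,0,0,0])

```text
time: 11.7
tool_pos: [0.515, 0.1894, 0.1538]
tcp_rot: [-1.562, 0.197, -0.197]
wrist_force: [1.1, 0.4, -1.5]
width: 0.106
```

```bash
python3 st.py
```

```text
11.7 [0.515  0.1894 0.1538] zaz 75.63 ydown [ 0. -0. -1.] F [ 1.06  0.41 -1.46] w 0.106 q [ 0.31  0.11  1.97 -0.    1.06 -1.01]
s,t -311.55 451.68 Fs,Ft,Fz -0.66 0.93 -1.46 M [ 0.036  0.017 -0.012]
```

Request:
jog_arm(turn=[[0,0,0],[0,0,0],[0,0,0]], slide=[[0,0,-1],[0,0,0],[0,0,0]], grip=[0,0,0])

```text
time: 12.0
tool_pos: [0.5147, 0.1885, 0.1538]
tcp_rot: [-1.562, 0.197, -0.197]
wrist_force: [-0.8, 0.5, -0.7]
width: 0.107
```

```bash
python3 st.py
```

```text
12.0 [0.5147 0.1885 0.1538] zaz 75.63 ydown [-0.  0. -1.] F [-0.81  0.53 -0.67] w 0.107 q [ 0.31  0.1   1.97  0.    1.06 -1.01]
s,t -310.56 451.67 Fs,Ft,Fz -0.31 -0.92 -0.67 M [-0.037  0.003  0.011]
```

Request:
jog_arm(turn=[[0,0,0],[0,0,0],[0,0,0]], slide=[[0,0,-1],[0,0,0],[0,0,0]], grip=[0,0,0])

```text
time: 12.3
tool_pos: [0.5145, 0.1875, 0.1538]
tcp_rot: [-1.562, 0.197, -0.197]
wrist_force: [-0.9, 0.9, -1.1]
width: 0.104
```

```bash
python3 st.py
```

```text
12.3 [0.5145 0.1875 0.1538] zaz 75.63 ydown [-0.  0. -1.] F [-0.86  0.94 -1.15] w 0.104 q [ 0.3   0.1   1.98  0.    1.06 -1.02]
s,t -309.55 451.69 Fs,Ft,Fz -0.7 -1.06 -1.15 M [ 0.004 -0.036 -0.004]
```

Request:
jog_arm(turn=[[0,0,0],[0,0,0],[0,0,0]], slide=[[0,0,-1],[0,0,0],[0,0,0]], grip=[0,0,0])

```text
time: 12.6
tool_pos: [0.5144, 0.187, 0.1539]
tcp_rot: [-1.561, 0.197, -0.197]
wrist_force: [0.2, 3.6, -2.5]
width: 0.106
```

```bash
python3 st.py
```

```text
12.6 [0.5144 0.187  0.1539] zaz 75.64 ydown [ 4.e-04  8.e-04 -1.e+00] F [ 0.22  3.56 -2.49] w 0.106 q [ 0.3   0.1   1.98  0.    1.06 -1.02]
s,t -309.04 451.7 Fs,Ft,Fz -3.5 -0.68 -2.49 M [ 0.518 -0.088  0.086]
```

Request:
jog_arm(turn=[[0,0,0],[0,0,0],[0,0,0]], slide=[[0,0,-0.7],[0,0,0],[0,0,0]], grip=[0,0,0])

```text
time: 12.9
tool_pos: [0.5143, 0.1868, 0.1539]
tcp_rot: [-1.56, 0.196, -0.197]
wrist_force: [1.1, 4.5, -2.9]
width: 0.103
```

```bash
python3 st.py
```

```text
12.9 [0.5143 0.1868 0.1539] zaz 75.64 ydown [ 8.0e-04  1.6e-03 -1.0e+00] F [ 1.05  4.54 -2.87] w 0.103 q [ 0.3   0.1   1.98  0.    1.06 -1.02]
s,t -308.8 451.72 Fs,Ft,Fz -4.66 -0.11 -2.87 M [ 0.881 -0.11   0.175]
```

Request:
jog_arm(turn=[[0,0,0],[0,0,0],[0,0,0],[0,0,0]], slide=[[0,0,1.3],[0,0,1.3],[0,0,0],[0,0,0]], grip=[0,0,0,0])

```text
time: 13.3
tool_pos: [0.5146, 0.188, 0.1537]
tcp_rot: [-1.563, 0.197, -0.197]
wrist_force: [0.1, -0.2, -0.2]
width: 0.102
```

```bash
python3 st.py
```

```text
13.3 [0.5146 0.188  0.1537] zaz 75.63 ydown [-4.e-04 -7.e-04 -1.e+00] F [ 0.1  -0.21 -0.25] w 0.102 q [ 0.31  0.1   1.97 -0.    1.06 -1.01]
s,t -310.06 451.65 Fs,Ft,Fz 0.18 0.15 -0.25 M [-0.004  0.003  0.013]
```

Request:
jog_arm(turn=[[0,0,0],[0,0,0],[0,0,0],[0,0,0],[0,0,0]], slide=[[0,1.5,0],[0,1.5,0],[0,1.5,0],[0,1.5,0],[0,0,0]], grip=[0,0,0,0,0])

```text
time: 13.8
tool_pos: [0.5145, 0.1883, 0.1474]
tcp_rot: [-1.562, 0.197, -0.196]
wrist_force: [-0.2, 0.4, -1.0]
width: 0.109
```

```bash
python3 st.py
```

```text
13.8 [0.5145 0.1883 0.1474] zaz 75.63 ydown [-6.e-04 -2.e-04 -1.e+00] F [-0.15  0.38 -1.04] w 0.109 q [ 0.31  0.11  1.98 -0.    1.05 -1.01]
s,t -310.34 451.46 Fs,Ft,Fz -0.33 -0.24 -1.04 M [ 0.045 -0.009  0.02 ]
```

Request:
jog_arm(turn=[[0,0,0],[0,0,0],[0,0,0],[0,0,0]], slide=[[0,1.5,0],[0,1.5,0],[0,1,0],[0,0,0]], grip=[0,0,0,0])

```text
time: 14.2
tool_pos: [0.5145, 0.1884, 0.1436]
tcp_rot: [-1.562, 0.197, -0.197]
wrist_force: [1.1, -0.5, -0.6]
width: 0.106
```

```bash
python3 st.py
```

```text
14.2 [0.5145 0.1884 0.1436] zaz 75.63 ydown [-4.e-04 -1.e-04 -1.e+00] F [ 1.11 -0.46 -0.62] w 0.106 q [ 0.31  0.12  1.98 -0.    1.04 -1.01]
s,t -310.4 451.53 Fs,Ft,Fz 0.17 1.19 -0.62 M [ 0.016 -0.057  0.077]
```

Request:
jog_arm(turn=[[0,0,0],[0,0,0],[0,0,0]], slide=[[0,1,0],[0,1,0],[0,0,0]], grip=[0,0,0])

```text
time: 14.5
tool_pos: [0.5151, 0.1882, 0.1427]
tcp_rot: [-1.562, 0.196, -0.197]
wrist_force: [-1.3, -1.2, 3.6]
width: 0.107
```

```bash
python3 st.py
```

```text
14.5 [0.5151 0.1882 0.1427] zaz 75.65 ydown [ 7.e-04 -5.e-04 -1.e+00] F [-1.27 -1.21  3.64] w 0.107 q [ 0.31  0.12  1.98 -0.    1.04 -1.01]
s,t -310.33 452.08 Fs,Ft,Fz 1.49 -0.93 3.64 M [-0.338  0.411  0.044]
```

Request:
jog_arm(turn=[[0,0,0],[0,0,0],[0,0,0]], slide=[[0,1,0],[0,1,0],[0,0,0]], grip=[0,0,0])

```text
time: 14.8
tool_pos: [0.5153, 0.1874, 0.1406]
tcp_rot: [-1.564, 0.195, -0.198]
wrist_force: [-0.6, -5.2, 2.8]
width: 0.104
```

```bash
python3 st.py
```

```text
14.8 [0.5153 0.1874 0.1406] zaz 75.66 ydown [ 0.0014 -0.002  -1.    ] F [-0.63 -5.16  2.77] w 0.104 q [ 0.3   0.12  1.99 -0.    1.04 -1.01]
s,t -309.64 452.54 Fs,Ft,Fz 5.16 0.68 2.77 M [-0.953  0.056  0.004]
```

Request:
jog_arm(turn=[[0,0,0],[0,0,0],[0,0,0]], slide=[[0,1,0],[0,1,0],[0,0,0]], grip=[0,0,0])

```text
time: 15.1
tool_pos: [0.5144, 0.1874, 0.1372]
tcp_rot: [-1.564, 0.197, -0.196]
wrist_force: [0.4, -5.6, -1.6]
width: 0.102
```

```bash
python3 st.py
```

```text
15.1 [0.5144 0.1874 0.1372] zaz 75.64 ydown [-8.0e-04 -1.8e-03 -1.0e+00] F [ 0.44 -5.63 -1.63] w 0.102 q [ 0.3   0.12  1.99 -0.    1.03 -1.01]
s,t -309.45 451.63 Fs,Ft,Fz 5.35 1.83 -1.63 M [-1.004 -0.016 -0.035]
```

Request:
jog_arm(turn=[[0,0,0],[0,0,0],[0,0,0],[0,0,0],[0,0,0]], slide=[[0,1,0],[0,1,0],[0,1,0],[0,1,0],[0,0,0]], grip=[0,0,0,0,0])

```text
time: 15.6
tool_pos: [0.514, 0.1886, 0.1327]
tcp_rot: [-1.562, 0.198, -0.196]
wrist_force: [-1.1, -1.7, -8.7]
width: 0.104
```

```bash
python3 st.py
```

```text
15.6 [0.514  0.1886 0.1327] zaz 75.62 ydown [-1.5e-03  3.0e-04 -1.0e+00] F [-1.09 -1.72 -8.7 ] w 0.104 q [ 0.31  0.13  1.99  0.    1.02 -1.01]
s,t -310.48 450.94 Fs,Ft,Fz 1.94 -0.62 -8.7 M [-0.369  0.03  -0.008]
```

Request:
jog_arm(turn=[[0,0,0],[0,0,0],[0,0,0],[0,0,0]], slide=[[0,1,0],[0,1,0],[0,0,0],[0,0,0]], grip=[0,0,0,0])

```text
time: 16.0
tool_pos: [0.5152, 0.1889, 0.1323]
tcp_rot: [-1.561, 0.196, -0.198]
wrist_force: [0.3, -0.9, -2.9]
width: 0.102
```

```bash
python3 st.py
```

```text
16.0 [0.5152 0.1889 0.1323] zaz 75.63 ydown [ 1.2e-03  9.0e-04 -1.0e+00] F [ 0.26 -0.89 -2.95] w 0.102 q [ 0.31  0.13  1.99  0.    1.02 -1.01]
s,t -311.07 452.04 Fs,Ft,Fz 0.8 0.47 -2.95 M [-0.03   0.038  0.011]
```

Request:
jog_arm(turn=[[0,0,0],[0,0,0],[0,0,0]], slide=[[0,1,0],[0,0,0],[0,0,0]], grip=[0,0,0])

```text
time: 16.3
tool_pos: [0.5151, 0.1886, 0.1313]
tcp_rot: [-1.561, 0.196, -0.198]
wrist_force: [0.5, 0.0, -1.1]
width: 0.105
```

```bash
python3 st.py
```

```text
16.3 [0.5151 0.1886 0.1313] zaz 75.63 ydown [ 1.e-03  5.e-04 -1.e+00] F [ 0.5   0.04 -1.14] w 0.105 q [ 0.31  0.13  1.99  0.    1.02 -1.01]
s,t -310.8 452.06 Fs,Ft,Fz -0.17 0.48 -1.14 M [0.013 0.026 0.009]
```

Request:
jog_arm(turn=[[0,0,0],[0,0,0],[0,0,0]], slide=[[0,1,0],[0,0,0],[0,0,0]], grip=[0,0,0])

```text
time: 16.6
tool_pos: [0.5153, 0.1886, 0.1306]
tcp_rot: [-1.561, 0.196, -0.198]
wrist_force: [-0.7, 0.9, 2.9]
width: 0.103
```

```bash
python3 st.py;python3 - <<'E'
from h import *
from workcell import eyes
for n,b in(("side",(190,110,310,300)),):
    p=eyes.read_camera(n);pickle.dump(p,open(n+"5.pkl","wb"));x0,y0,x1,y1=b;f=580/max(x1-x0,y1-y0)
    cv2.imwrite(f"pics/{n}5z.png",cv2.resize(p["img"][y0:y1,x0:x1,::-1],None,fx=f,fy=f,interpolation=cv2.INTER_CUBIC))
E
```

```text
16.6 [0.5153 0.1886 0.1306] zaz 75.63 ydown [ 1.3e-03  5.0e-04 -1.0e+00] F [-0.74  0.88  2.87] w 0.103 q [ 0.31  0.13  1.99  0.    1.02 -1.01]
s,t -310.81 452.18 Fs,Ft,Fz -0.67 -0.94 2.87 M [-0.007  0.157  0.006]
```

View pics/side5z.png

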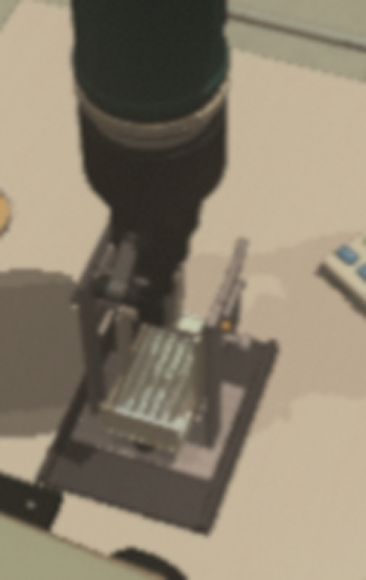

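Request:
jog_arm(turn=[[0,0,0],[0,0,0],[0,0,0]], slide=[[0,0.7,0],[0,0,0],[0,0,0]], grip=[0,0,0])

```text
time: 16.95
tool_pos: [0.5153, 0.1886, 0.1304]
tcp_rot: [-1.561, 0.196, -0.198]
wrist_force: [-0.9, -1.1, 7.3]
width: 0.106
```

```bash
python3 st.py
```

```text
16.95 [0.5153 0.1886 0.1304] zaz 75.63 ydown [ 1.3e-03  5.0e-04 -1.0e+00] F [-0.92 -1.12  7.34] w 0.106 q [ 0.31  0.13  1.99  0.    1.02 -1.01]
s,t -310.84 452.22 Fs,Ft,Fz 1.32 -0.62 7.34 M [-0.079  0.443 -0.047]
```

Request:
jog_arm(turn=[[0,0,0],[0,0,0],[0,0,0],[0,0,0],[0,0,0]], slide=[[0,-1,0],[0,0,0],[0,0,0],[0,0,0],[0,0,0]], grip=[0,0,14,20,30], newtons=20)

```text
time: 17.45
tool_pos: [0.5142, 0.1883, 0.1295]
tcp_rot: [-1.562, 0.198, -0.196]
wrist_force: [-0.4, 0.3, 0.3]
width: 0.297
```

Request:
jog_arm(turn=[[0,0,0],[0,0,0],[0,0,0],[0,0,0],[0,0,0]], slide=[[0,0,0],[0,0,0],[0,0,0],[0,0,0],[0,0,0]], grip=[50,70,70,70,70])

```text
time: 17.95
tool_pos: [0.5147, 0.1884, 0.1301]
tcp_rot: [-1.562, 0.197, -0.197]
wrist_force: [0.5, 0.9, 1.0]
width: 0.7
```

```bash
python3 st.py
```

```text
17.95 [0.5147 0.1884 0.1301] zaz 75.63 ydown [ 1.e-04  0.e+00 -1.e+00] F [0.5  0.92 0.99] w 0.7 q [ 0.31  0.13  1.99 -0.    1.02 -1.01]
s,t -310.46 451.71 Fs,Ft,Fz -1.01 0.26 0.99 M [ 0.073  0.049 -0.031]
```

Released; raise straight up and clear.

Request:
jog_arm(turn=[[0,0,0],[0,0,0],[0,0,0],[0,0,0],[0,0,0]], slide=[[0,-10,0],[0,-20,0],[0,-25,0],[0,-40,0],[0,-40,0]], grip=[70,70,70,70,70])

```text
time: 18.45
tool_pos: [0.5142, 0.1882, 0.2666]
tcp_rot: [-1.562, 0.198, -0.196]
wrist_force: [-0.1, -0.1, 0.3]
width: 0.7
```

Request:
jog_arm(turn=[[0,0,0],[0,0,0],[0,0,0],[0,0,0],[0,0,0]], slide=[[0,-40,0],[-20,-40,20],[-20,-40,20],[-20,-20,30],[0,0,0]], grip=[70,70,70,70,70])

```text
time: 18.95
tool_pos: [0.4739, 0.2748, 0.4112]
tcp_rot: [-1.555, 0.188, -0.199]
wrist_force: [0.2, -0.1, 0.5]
width: 0.7
```

```bash
python3 st.py;python3 - <<'E'
from h import *
from workcell import eyes
for n,b in(("side",(150,90,350,300)),("top",(150,90,350,300))):
    p=eyes.read_camera(n);pickle.dump(p,open(n+"6.pkl","wb"));x0,y0,x1,y1=b;f=580/max(x1-x0,y1-y0)
    cv2.imwrite(f"pics/{n}6z.png",cv2.resize(p["img"][y0:y1,x0:x1,::-1],None,fx=f,fy=f,interpolation=cv2.INTER_CUBIC))
    P=cloud(p);x,y,z=P[...,0],P[...,1],P[...,2]
    a=np.radians(75.6);ex=-np.array([np.cos(a),np.sin(a)]);ey=np.array([-ex[1],ex[0]])
    S=(P[...,:2]@ex)*1000;T=(P[...,:2]@ey)*1000
    for nm,lo,hi in(("tab",438,464),("knob-",392,406),("knob+",497,512)):
        m=(T>lo)&(T<hi)&(abs(S+310)<25)&(z>.08)&(z<.2);
        if m.sum():print(n,nm,m.sum(),"S",np.percentile(S[m],[2,50,98]).round(1),"T",np.percentile(T[m],[2,98]).round(1),"z",np.percentile(z[m],[2,50,98]).round(4))
E
```

```text
18.95 [0.4739 0.2748 0.4112] zaz 75.85 ydown [ 0.0075  0.0062 -1.    ] F [ 0.21 -0.1   0.5 ] w 0.7 q [ 0.48 -0.04  1.65  0.    1.53 -0.85]
s,t -383.99 390.64 Fs,Ft,Fz 0.05 0.23 0.5 M [-0.03  -0.053 -0.028]
side tab 266 S [-314.  -305.8 -304.3] T [440.3 463.7] z [0.1058 0.1354 0.1537]
side knob- 10 S [-309.9 -305.6 -304.4] T [397.5 401. ] z [0.1045 0.1075 0.112 ]
side knob+ 34 S [-313.8 -308.2 -304.8] T [498.2 508.9] z [0.1036 0.1089 0.1114]
```

View pics/side6z.png

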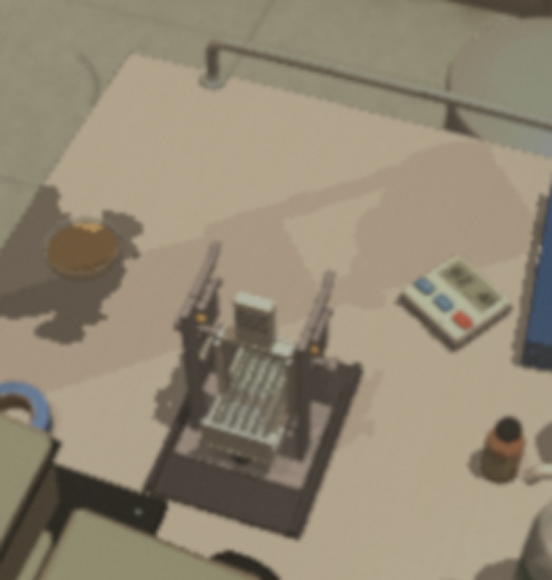

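View pics/top6z.png

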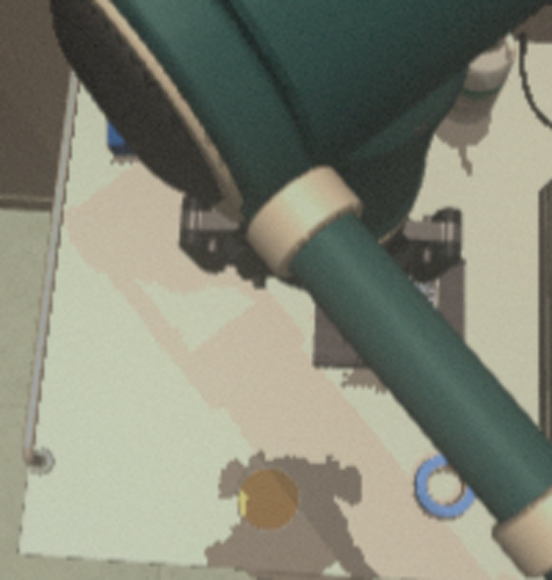

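Request:
jog_arm(turn=[[0,0,0],[0,0,0],[0,0,0],[0,0,0],[0,0,0]], slide=[[0,0,0],[0,0,0],[0,0,0],[0,0,0],[0,0,0]], grip=[70,70,70,70,70])

```text
time: 19.55
tool_pos: [0.4741, 0.2706, 0.4047]
tcp_rot: [-1.562, 0.198, -0.197]
wrist_force: [-1.2, -0.0, 0.3]
width: 0.7
```

```bash
python3 -c "
from workcell import bot
print(bot.finish_job())"
```

```text
the job is handed in; nothing more can be done
None
```

The carrier hangs fully home on the drain stand and has been let go. I handed the job in at about 19.6 s; no verdict is reported.

- **Move:** I gripped the tab at 90 N and slid the bar into both mouths. It met the rear wall at about 5 N. I backed it off about 1 mm towards the middle of the throats and lowered it past both catches. It reached the floor, where I pressed it down with under 10 N. I then released it and raised the arm clear.
- **Last checks (side camera):** Both knobs top out at about 111 mm and the tab at about 153 mm, against 111 mm and 152 mm expected when home. The carrier is upright and the orange catches show above the bar.
- **Bystanders:** In the final side view the timer, dish, bottle and tape roll look unmoved. I checked this by eye only.
- **Disagreement and a gap:** The two cameras put the stand about 4 mm apart sideways. I settled that by comparing the bar and hook plates in one side picture. The arm blocked the top camera's view of the carrier at the end, so that camera gave no second confirmation.

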